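# Slide the rock core under the measuring bridge

### The arm

A 6-joint arm with a two-finger parallel gripper is mounted at the origin on the work surface. World frame = base frame: x ahead of the robot, y to its left, z up, the work surface at z = 0. Lengths are in mm, angles in degrees, forces in N, time in s.
With the tool pointing down it reaches from about 350 to 850 mm from the base axis. Payload 8.1 kg.
Tool frame: the origin (TCP) lies midway between the tips of the shut fingers; the grasp point (between the pads) lies 19 mm behind it; z points along the fingers, x is the direction in which the jaws open and shut, and the axes are right-handed (so a half turn about z gives the same grasp; the last joint's range is limited). The gripper opens to 85 mm and grips with 20 to 120 N. Pads are 22 mm wide; open, the fingers measure 114 mm over their backs; the gripper's body (76 mm by 85 mm) begins 54 mm behind the grasp point. The pads swing forward as they close: fully open they stand 13 mm farther back than shut.
Start: joints at [-73.705, 7.471, 85.268, -0, 87.261, -4.893], TCP at [216.877, -559.437, 231.292] pointing down, gripper open.
Joint ranges: [-169.43, 169.43], [-51.17, 129.36], [1.28, 143.12], [-76.62, 256.62], [0, 156.53], [-152.29, 152.29]. Speed limits (degrees/s): [136.94, 136.94, 159.86, 180, 180, 180].

### API

Orientations are given as [roll, pitch, yaw] about the fixed x, y, z axes, in that order (R = Rz(yaw) Ry(pitch) Rx(roll)).
In Python, from bench import monitor, cams, r gives the robot as it stands.
- The arm moves only by the tool jog_arm, never from a script. Its arguments are lists of equal length, an entry for each row: "offset": the shift along the tool's x, y, z in mm, a list of three; "delta_rot": the turn, a rotation vector about the tool's x, y, z in degrees, a list of three; "jaw": the opening in per cent of the stroke, from 0 (shut) to 100 (fully open). In form: {"offset": [[x, y, z], ...], "delta_rot": [[rx, ry, rz], ...], "jaw": [jaw, ...]}. A call has 1 to 20 rows; each row shifts and turns the pose as measured when the row begins, along the tool's axes as they then stand; what a row does not reach is not made up. A row lasts 1/10 s, in which the tool goes at most 50 mm and 8.59 degrees, less where a joint would pass 70% of its speed; a pose out of reach is approached as far as the arm can. A call is refused whole if a number of a shift passes 50 or a number of a turn 8.59, either way. A call with a gripper value outside its range is refused whole. The fingers move at their own pace and stop on an object; "newtons" is the grip in N (left out, the last holds). Time passes only in rows, so rows that do not move let the fingers close. It gives the time, the measured TCP pose, the force and the opening at its end, in the units of the state.
- monitor.sense(): the state, without advancing time (a new reading comes with each control period).
- cams.snapshot(name): name is "side" or "top"; returns (picture, depth): 384x512x3 uint8, red, green, blue; 384x512 float32, mm along the optical axis (not along the pixel's ray), 0 where there is no reading.
- cams.camera_model(name): a dict with "K" (3x3 intrinsics, pixels), "k1" (the pictures are not rectified: a ray, as slopes to the right and down, at radius r is drawn at 1 + k1 r^2 times it, then the intrinsics apply), "camera_from_world" (4x4, takes a point from world to camera coordinates). Camera axes: x right, y down, z forward; pixel columns grow to the right and rows downward; lengths in mm; the calibration is good to about 2 mm. A picture is of the moment at which its call begins. camera_model takes no time and is no camera call.
- r.hand_in(): hands the job in, once; it reports no verdict.
The state is a dict: "time": time; "joint_pos": joint angles; "qd": joint speeds; "joint_efforts": joint torques, N m; "tool_pos": TCP position; "tcp_rot": TCP orientation; "ft_force": force on the tool from outside, world axes, zero at the start; "wrist_torque": the same for the moment, N m; "finger_gap": finger opening in mm.
Only numpy, scipy, OpenCV 4.12 (cv2) and the standard library are available. Lean on these libraries where they do the work, as an engineer would, in place of code of your own. Each camera call takes 0.05 s, during which the arm holds its last target.

### The job

Push the flat white tray, with the dark rock core standing in its pocket, along the bench and under the low aluminium bridge until the tray's front edge rests squarely against the stop bar behind it, then take the hand away. Push the tray only: do not lift or tip it, do not touch the rock core, keep the hand off the bridge, and leave the other things on the bench where they are.

Things in the scene. Friction and masses are not known exactly. Their poses are not given: they have to be found in the camera images.
- tray: Loose flat white plastic block lying on the bench, 150 long x 90 wide x 16 mm thick, 0.2 to 0.42 kg, square straight sides. Origin: centre of its underside. x axis along its length to the front end (x = +75 mm), y across, z up. Pocket for the core at x = +35 mm, y = 0. It slides with ordinary plastic friction.
- tray_front (a point): Middle of the tray's front end face (tray x = +75 mm, y = 0), 8 mm above the bench.
- tray_rear (a point): Middle of the tray's rear end face (tray x = -75 mm, y = 0), 8 mm above the bench. The tray starts with its front up to 0.3 rad askew of the bridge's x axis and 30 mm off its centre line; nothing stands within 50 mm of its rear end and long sides, so fingers have room there.
- core: Dark grey-brown rock cylinder, 25 mm diameter, 25 mm tall, 30 g, standing loose in the tray's pocket with about 1 mm play; its foot is 8 mm and its top 33 mm above the bench. Origin: centre of its underside. It must stay standing in the pocket and not be touched.
- bridge: Plain aluminium bridge fixed to the bench: two legs, 44 mm deep along x and 26 mm wide, inner faces 104 mm apart, and a crossbar with a black cover; underside 37 mm, top 60 mm above the bench. Origin: on the bench, midway between the legs, under the middle of the crossbar. x axis: slide direction, from mouth to stop bar; y across, z up. The bench is the tunnel's floor.
- mouth (a point): Middle of the open mouth between the legs, at their near faces (bridge x = -22 mm, y = 0), 8 mm above the bench. The core passes with 4 mm of headroom, the tray with 7 mm at each side. When the tray is home, its rear 88 mm still stand out of the mouth.
- stop (a point): Middle of the stop bar's face that the tray's front end must meet (bridge x = +40 mm, y = 0), 8 mm above the bench. The bar is 14 mm high and 156 mm wide, rigid, joined to the legs by low ties outside the tunnel.
- spare_core: Bystander: another rock cylinder, 25 mm diameter, 25 mm tall, standing loose on the bench. Origin: centre of its underside.
- jar: Bystander: amber jar, 48 mm diameter, 60 mm tall, standing loose. Origin: centre of its underside.
- screwdriver: Bystander: screwdriver about 170 mm long lying on the bench along its x axis.
Not all that is in view belongs to the job. Leave any purple or yellow look-alike of the core alone.

How it is judged:
By the outcome, as a careful person would: the job done as asked, in the order asked, and still so for the second after the job is handed in, with the robot touching nothing.
It also fails if it takes over 54 s, if anything falls off the work surface, if the arm or the gripper's body presses on something with over 40 N, if the wrist force passes 120 N, or if a joint passes its speed limit or range.

## Working session

There is one attempt and no reset: what is moved stays moved. The work goes in short steps, Python scripts to look and compute and a tool call to move; the robot and the scene stay as the last step left them, time stands still between calls to the robot, and variables do not carry over. Pictures are saved under pics/ and viewed, and the job is handed in when it is done.

Besides the shell and the picture viewer there is one more tool, called in YAML: its name, and indented under it one key for each argument. jog_arm: Moves the arm, as the interface text tells. Its arguments: {"type":"object","properties":{"offset":{"type":"array","items":{"type":"array","items":{"type":"number"}}},"delta_rot":{"type":"array","items":{"type":"array","items":{"type":"number"}}},"jaw":{"type":"array","items":{"type":"number"}},"newtons":{"type":"number"}},"required":["offset","delta_rot","jaw"]}

```bash
mkdir -p pics; ls
python3 - <<'E'
from bench import monitor, cams, r
import cv2,numpy as np
print(monitor.sense())
for n in("side","top"):
    p,d=cams.snapshot(n); cv2.imwrite(f"pics/{n}0.png",p[:,:,::-1]); np.savez(f"{n}0.npz",p=p,d=d)
    m=cams.camera_model(n); print(n,m)
E
```

```text
pics
{'time': 0.0, 'joint_pos': array([-7.37055068e+01,  7.51364473e+00,  8.53290468e+01,  1.93817082e-04,
        8.72612113e+01, -4.89251663e+00]), 'qd': array([-9.96446160e-02, -5.53861583e-02,  9.10717874e-02,  5.17013651e-05,
       -2.25571143e-02, -2.87450452e-02]), 'joint_efforts': array([ 4.65058110e-04, -5.69394314e+01, -5.00544441e+01, -2.32062621e-04,
        1.48058444e-02,  1.03467093e-05]), 'tool_pos': array([ 216.72241779, -558.91023382,  230.26190998]), 'tcp_rot': array([-1.79990946e+02,  1.03507813e-01, -6.88129915e+01]), 'ft_force': array([-0.4916603 , -0.11728874, -0.67171146]), 'wrist_torque': array([ 0.00387174, -0.01508966,  0.03755539]), 'finger_gap': 85.68919405063069}
side {'K': array([[373.10714427,   0.        , 255.73322206],
       [  0.        , 373.10714427, 191.95548964],
       [  0.        ,   0.        ,   1.        ]]), 'k1': -0.09581774786004821, 'camera_from_world': array([[ 8.68703733e-01, -4.95155983e-01, -1.32051611e-02,
        -4.51240672e+02],
       [-3.11904231e-01, -5.26107009e-01, -7.91155589e-01,
         2.53775648e+02],
       [ 3.84798095e-01,  6.91398560e-01, -6.11472369e-01,
         4.89890713e+02],
       [ 0.00000000e+00,  0.00000000e+00,  0.00000000e+00,
         1.00000000e+00]])}
top {'K': array([[474.26094369,   0.        , 249.53163026],
       [  0.        , 474.26094369, 187.98838599],
       [  0.        ,   0.        ,   1.        ]]), 'k1': -0.016155994983339278, 'camera_from_world': array([[-5.19838692e-03, -9.99952340e-01,  8.26403833e-03,
         6.52489193e+01],
       [-9.94827219e-01,  4.33299385e-03, -1.01489058e-01,
         5.56727912e+02],
       [ 1.01448413e-01, -8.74886966e-03, -9.94802331e-01,
         1.10556856e+03],
       [ 0.00000000e+00,  0.00000000e+00,  0.00000000e+00,
         1.00000000e+00]])}
```

View pics/side0.png

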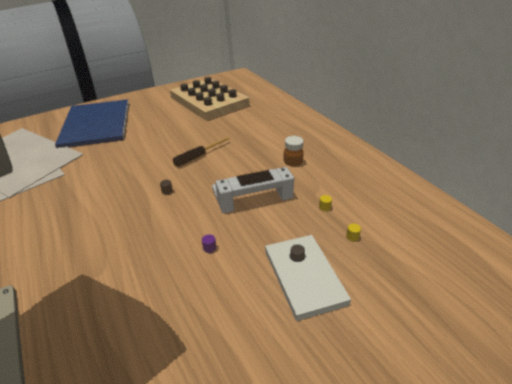

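View pics/top0.png

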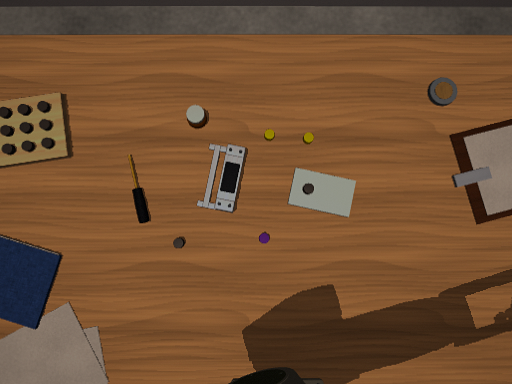

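```bash
cat > h.py <<'E'
import numpy as np,cv2
from bench import monitor,cams,r
def ray(n,uv):
    m=cams.camera_model(n);uv=np.asarray(uv,float).reshape(-1,1,2)
    # model: draw = s*(1+k1 r^2): same as OpenCV radial k1
    s=cv2.undistortPointsIter(uv,m["K"],np.array([m["k1"],0,0,0.]),None,None,(3,50,1e-10)).reshape(-1,2)
    T=m["camera_from_world"];R=T[:3,:3]
    return -R.T@T[:3,3], np.c_[s,np.ones(len(s))]@R
def plane(n,uv,z):
    c,d=ray(n,uv); return c+d*((z-c[2])/d[:,2])[:,None]
def proj(n,P):
    m=cams.camera_model(n);T=m["camera_from_world"]
    return cv2.projectPoints(np.asarray(P,float).reshape(-1,1,3),cv2.Rodrigues(T[:3,:3])[0],T[:3,3],m["K"],np.array([m["k1"],0,0,0.]))[0].reshape(-1,2)
def look(tag):
    o={}
    for n in("side","top"):
        p,d=cams.snapshot(n);cv2.imwrite(f"pics/{n}_{tag}.png",cv2.resize(p[:,:,::-1],None,fx=1.5,fy=1.5));np.savez(f"{n}_{tag}.npz",p=p,d=d);o[n]=(p,d)
    return o
E
python3 - <<'E'
import numpy as np,cv2
from h import *
for n,b in(("top",(180,100,370,250)),("side",(150,130,370,330))):
    p=np.load(n+"0.npz")["p"]; x0,y0,x1,y1=b
    c=p[y0:y1,x0:x1,::-1]; cv2.imwrite(f"pics/{n}_crop.png",cv2.resize(c,None,fx=3.6 if n=="side" else 4,fy=3.6 if n=="side" else 4,interpolation=cv2.INTER_CUBIC)[:600,:800])
    hsv=cv2.cvtColor(p,cv2.COLOR_RGB2HSV)
    print(n,hsv[192,335] if n=="top" else hsv[285,310])
    m=((hsv[:,:,1]<70)&(hsv[:,:,2]>110)).astype(np.uint8)*255
    m[:,:x0]=0;m[:,x1:]=0;m[:y0]=0;m[y1:]=0
    for k in cv2.findContours(m,0,1)[0]:
        if cv2.contourArea(k)>60:
            rc=cv2.minAreaRect(k);print(cv2.contourArea(k),rc)
            W=plane(n,cv2.boxPoints(rc),16);print(W.round(1).tolist(), np.linalg.norm(np.roll(W,1,0)-W,axis=1).round(1))
E
```

```text
top [ 39  22 150]
2207.5 ((321.6868896484375, 191.9315185546875), (62.36896514892578, 37.42748260498047), 12.33908748626709)
[[520.2, -28.1, 16.0], [609.1, -48.8, 16.0], [575.9, -196.3, 16.0], [487.3, -174.5, 16.0]] [150.   91.2 151.2  91.2]
1885.5 ((220.86607360839844, 176.26129150390625), (35.691314697265625, 66.79889678955078), 11.88865852355957)
[[517.0, 190.2, 16.0], [676.6, 157.6, 16.0], [658.1, 72.5, 16.0], [499.0, 106.2, 16.0]] [ 85.9 162.9  87.1 162.7]
217.5 ((194.90000915527344, 113.30001831054688), (16.54690170288086, 17.441329956054688), 63.43495178222656)
[[752.0, 223.9, 16.0], [771.5, 185.7, 16.0], [734.2, 167.4, 16.0], [714.9, 205.5, 16.0]] [41.5 42.9 41.6 42.7]
side [ 26  22 196]
3977.0 ((307.5197448730469, 274.76611328125), (88.36518859863281, 58.408573150634766), 65.77225494384766)
[[516.4, -30.8, 16.0], [635.1, -28.2, 16.0], [573.1, -203.4, 16.0], [479.8, -195.8, 16.0]] [169.  118.8 185.8  93.6]
641.0 ((252.50296020507812, 181.51902770996094), (19.350833892822266, 81.7277603149414), 81.14203643798828)
[[522.4, 206.2, 16.0], [703.5, 156.4, 16.0], [667.5, 91.8, 16.0], [499.8, 140.8, 16.0]] [ 69.2 187.8  73.9 174.8]
138.0 ((294.0, 141.0), (10.0, 18.0), 90.0)
[[767.3, 280.5, 16.0], [807.6, 256.5, 16.0], [778.0, 215.0, 16.0], [739.4, 237.9, 16.0]] [50.9 46.9 51.  44.9]
125.5 ((358.5, 136.5), (13.0, 21.0), 90.0)
[[931.1, 222.1, 16.0], [980.5, 193.6, 16.0], [931.7, 142.2, 16.0], [885.1, 169.2, 16.0]] [70.1 57.1 70.9 53.8]
```

View pics/top_crop.png

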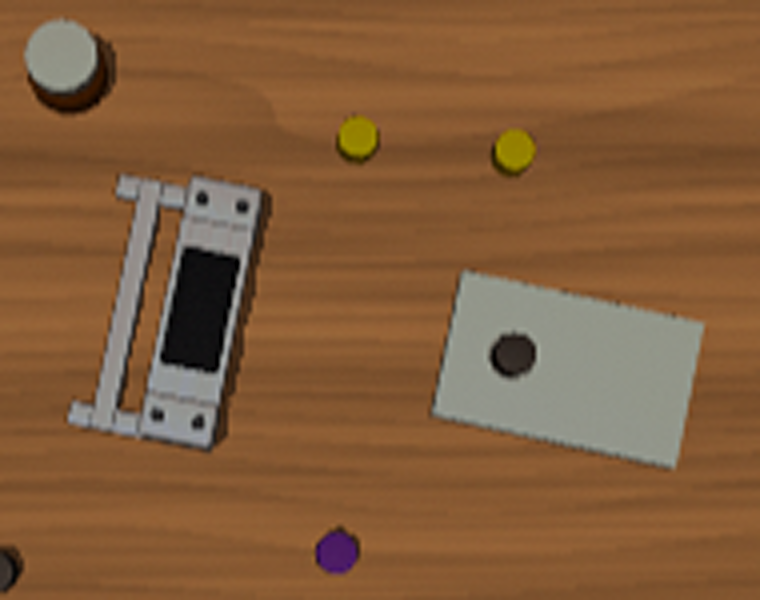

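View pics/side_crop.png

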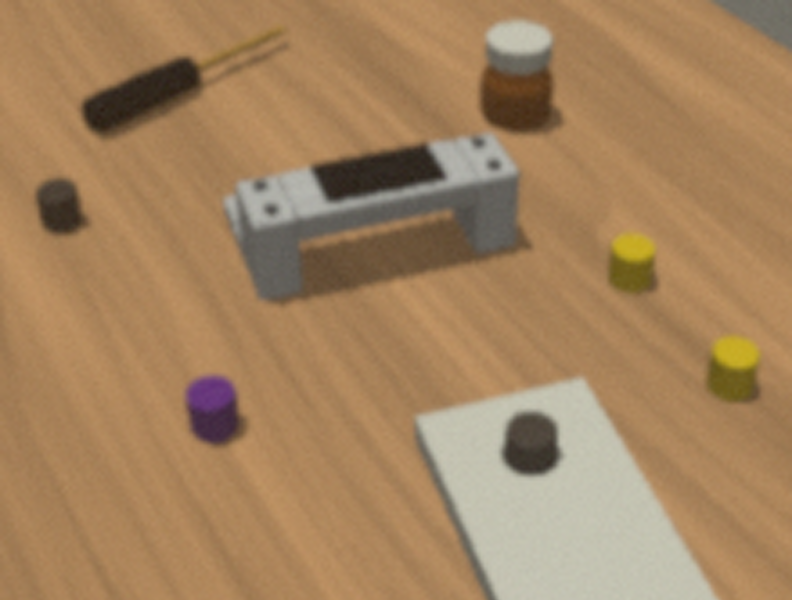

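```bash
cat >> h.py <<'E'
def cloud(n,d):
    h,w=d.shape;u,v=np.meshgrid(np.arange(w),np.arange(h))
    c,dd=ray(n,np.c_[u.ravel(),v.ravel()]); return (c+dd*d.ravel()[:,None]).reshape(h,w,3)
def rectw(n,mask,z):
    k=max(cv2.findContours(mask.astype(np.uint8),0,1)[0],key=cv2.contourArea)
    W=plane(n,k.reshape(-1,2),z); rc=cv2.minAreaRect(W[:,:2].astype(np.float32)); return rc,cv2.boxPoints(rc)
E
python3 - <<'E'
import numpy as np,cv2
from h import *
f=np.load("top0.npz");p,d=f["p"],f["d"];X=cloud("top",d)
z=X[...,2]
print("bench z",np.median(z[230:250,200:250]),z[230:250,200:250].std(),"tray",np.median(z[185:205,325:345]),"bar",np.median(z[165:185,224:234]))
hsv=cv2.cvtColor(p,cv2.COLOR_RGB2HSV)
b=np.zeros(z.shape,bool);b[130:230,190:250]=1
m=b&(z>48)&(z<75);
rc,bx=rectw("top",m,60);print("bridge top",rc,bx.round(1).tolist())
# stop bar
gray=(hsv[...,1]<70)&(hsv[...,2]>90)
m2=b&gray&(z<35)
s=np.zeros_like(m);s[150:205,195:224]=1
ys,xs=np.where(m2&s);W=plane("top",np.c_[xs,ys],14);
# colour-based bridge rectangle
m3=b&((hsv[...,1]<90));print(np.where(m3)[0].size)
for row in (155,165,175,185,195):
    print(row,[(x,*p[row,x].tolist()) for x in range(200,246)] if row==175 else "")
E
```

```text
bench z 0.4327346195498194 63.223042542643434 tray 15.891369403361637 bar 60.196669244860686
bridge top ((580.1856689453125, 109.0625), (43.900020599365234, 154.88038635253906), 78.3750991821289) [[499.8999938964844, 103.19999694824219], [651.5999755859375, 72.0], [660.5, 115.0], [508.79998779296875, 146.1999969482422]]
1781
155 
165 
175 [(200, 138, 92, 50), (201, 136, 90, 49), (202, 140, 92, 53), (203, 139, 92, 52), (204, 140, 93, 53), (205, 138, 91, 49), (206, 140, 91, 50), (207, 141, 93, 51), (208, 122, 76, 39), (209, 144, 143, 142), (210, 145, 141, 137), (211, 147, 141, 137), (212, 148, 144, 140), (213, 154, 152, 153), (214, 72, 71, 71), (215, 60, 39, 22), (216, 146, 95, 52), (217, 144, 95, 54), (218, 143, 94, 53), (219, 145, 93, 51), (220, 123, 76, 40), (221, 140, 140, 141), (222, 136, 138, 137), (223, 14, 13, 14), (224, 15, 14, 15), (225, 14, 14, 14), (226, 17, 16, 16), (227, 15, 14, 17), (228, 17, 16, 17), (229, 19, 17, 19), (230, 17, 15, 17), (231, 16, 15, 17), (232, 15, 15, 16), (233, 15, 14, 15), (234, 16, 17, 17), (235, 18, 17, 17), (236, 15, 14, 16), (237, 4, 3, 5), (238, 159, 158, 154), (239, 148, 146, 144), (240, 59, 41, 27), (241, 73, 46, 24), (242, 68, 44, 24), (243, 146, 96, 54), (244, 143, 93, 52), (245, 140, 92, 51)]
185 
195
```

```bash
cat >> h.py <<'E'
B=np.array([580.2,109.1]);A=np.deg2rad(78.4)
ex=np.array([np.cos(A),np.sin(A)]);ey=np.array([-ex[1],ex[0]])
def tob(P): P=np.atleast_2d(P)[:,:2]-B; return np.c_[P@ex,P@ey]
def tow(q): q=np.atleast_2d(q); return B+q[:,:1]*ex+q[:,1:]*ey
def traymask(p,box):
    hsv=cv2.cvtColor(p,cv2.COLOR_RGB2HSV);m=(hsv[...,1]<70)&(hsv[...,2]>125)
    k=np.zeros_like(m);x0,y0,x1,y1=box;k[y0:y1,x0:x1]=1;return m&k
def tray(p,box):
    rc,bx=rectw("top",traymask(p,box),16)
    print("tray world",np.round(rc[0],1),np.round(rc[1],1),round(rc[2],2),"bridge corners",tob(bx).round(1).tolist(),"ctr",tob(rc[0]).round(1))
    return rc,bx
E
python3 - <<'E'
from h import *
p=np.load("top0.npz")["p"]; tray(p,(270,150,370,230))
for q in [(269,134),(309,138),(264,238)]: w=plane("top",[q],25);print(w.round(0),tob(w).round())
print("core",tob(plane("top",[(308.2,188.3)],33)))
# bridge in side: project expected corners
print(proj("side",[[*tow((x,y))[0],60] for x in(-22,22) for y in(-78,78)]).round(1).tolist())
print(proj("side",[[*tow((-22,y))[0],0] for y in(-78,-52,52,78)]).round(1).tolist())
print("side hand pose",tow([-223,-13]),tow([-223,-13-45-11-12]))
E
```

```text
tray world [ 549.1 -112.3] [149.1  89.1] 77.29 bridge corners [[-296.8, 31.9], [-298.6, -57.1], [-149.5, -60.0], [-147.7, 29.0]] ctr [[-223.2  -14. ]]
[[689.  15.  25.]] [[ -71. -125.]]
[[679. -82.  25.]] [[-168. -135.]]
[[438.  29.  25.]] [[-107.  123.]]
core [[-187.48448771  -12.9369934 ]]
[[294.8, 174.7], [219.7, 190.0], [286.6, 163.4], [214.5, 177.4]]
[[293.3, 197.9], [281.9, 200.4], [234.2, 210.9], [221.8, 213.6]]
side hand pose [[ 548.09410183 -111.95929364]] [[ 614.7052188  -125.63259227]]
```

jog_arm:
  offset:
    - [0, 0, 0]
    - [0, 0, 0]
    - [0, 0, 0]
    - [0, 0, 0]
    - [0, 0, 0]
  delta_rot:
    - [0, 0, 8.2]
    - [0, 0, 8.2]
    - [0, 0, 8.2]
    - [0, 0, 8.2]
    - [0, 0, 0]
  jaw: [60, 60, 60, 60, 60]

```text
time: 0.6
tool_pos: [216.3, -557.3, 227.1]
tcp_rot: [179.8, 0.4, -102.8]
ft_force: [-0.0, -0.1, 0.6]
finger_gap: 51.2
```

```bash
cat >> h.py <<'E'
def goto(x,y,z,yaw=None):
    s=monitor.sense();a=np.deg2rad(s["tcp_rot"]);P=s["tool_pos"]
    from scipy.spatial.transform import Rotation as R_
    M=R_.from_euler("xyz",a).as_matrix()
    print("t",s["time"],"pos",P.round(1),"b",tob(P).round(1),"rot",s["tcp_rot"].round(2),"gap",round(s["finger_gap"],1),"F",s["ft_force"].round(1))
    print("tool delta",(M.T@(np.array([x,y,z])-P)).round(1))
    if yaw is not None:
        T=R_.from_euler("xyz",[180,0,yaw],degrees=True).as_matrix();print("rot",np.rad2deg(R_.from_matrix(M.T@T).as_rotvec()).round(2))
E
python3 - <<'E'
from h import *
w=tow([-221,-85])[0];print(w);goto(w[0],w[1],100,-101.6)
E
```

```text
[ 619.02567564 -124.47775346]
t 0.6 pos [ 216.3 -557.3  227.1] b [[-726.   222.5]] rot [ 179.79    0.37 -102.8 ] gap 51.2 F [-0.  -0.1  0.6]
tool delta [-510.5 -297.3  129.3]
rot [ 0.2   0.37 -1.2 ]
```

jog_arm:
  offset:
    - [-32, -18.6, 3]
    - [-32, -18.6, 3]
    - [-32, -18.6, 3]
    - [-32, -18.6, 3]
    - [-32, -18.6, 3]
    - [-32, -18.6, 3]
    - [-32, -18.6, 3]
    - [-32, -18.6, 3]
    - [-32, -18.6, 3]
    - [-32, -18.6, 3]
    - [-32, -18.6, 3]
    - [-32, -18.6, 3]
    - [-32, -18.6, 3]
    - [-32, -18.6, 3]
    - [-32, -18.6, 3]
    - [0, 0, 0]
  delta_rot:
    - [0, 0, -0.3]
    - [0, 0, -0.3]
    - [0, 0, -0.3]
    - [0, 0, -0.3]
    - [0, 0, 0]
    - [0, 0, 0]
    - [0, 0, 0]
    - [0, 0, 0]
    - [0, 0, 0]
    - [0, 0, 0]
    - [0, 0, 0]
    - [0, 0, 0]
    - [0, 0, 0]
    - [0, 0, 0]
    - [0, 0, 0]
    - [0, 0, 0]
  jaw: [60, 60, 60, 60, 60, 60, 60, 60, 60, 60, 60, 60, 60, 60, 60, 60]

```text
time: 2.2
tool_pos: [583.1, -113.7, 177.7]
tcp_rot: [179.6, 0.6, -97.2]
ft_force: [0.1, 0.0, 0.0]
finger_gap: 51.3
```

Run:
```python
from h import *
w=tow([-221,-85])[0];goto(w[0],w[1],40,-101.6)
```

```text
t 2.2 pos [ 583.1 -113.7  177.7] b [[-217.7  -47.7]] rot [179.56   0.57 -97.21] gap 51.3 F [0.1 0.  0. ]
tool delta [  7.6 -38.  137.3]
rot [0.46 0.55 4.4 ]
```

jog_arm:
  offset:
    - [3, -13, 0]
    - [3, -13, 0]
    - [2, -12, 10]
    - [0, 0, 30]
    - [0, 0, 40]
    - [0, 0, 40]
    - [0, 0, 10]
  delta_rot:
    - [0.2, 0.2, 1.5]
    - [0.2, 0.2, 1.5]
    - [0, 0, 1.5]
    - [0, 0, 0]
    - [0, 0, 0]
    - [0, 0, 0]
    - [0, 0, 0]
  jaw: [60, 60, 60, 60, 60, 60, 60]

```text
time: 2.9
tool_pos: [622.2, -128.3, 45.6]
tcp_rot: [-179.8, 0.0, -100.0]
ft_force: [-1.1, 0.6, -0.1]
finger_gap: 51.3
```

Run:
```python
from h import *
w=tow([-221,-85])[0];goto(w[0],w[1],2,-101.6)
p=look("a")["top"][0];tray(p,(270,150,370,230))
```

```text
t 2.9 pos [ 622.2 -128.3   45.6] b [[-224.1  -88.9]] rot [-1.7982e+02  3.0000e-02 -9.9960e+01] gap 51.3 F [-1.1  0.6 -0.1]
tool delta [-3.1  4.  43.6]
rot [-0.18  0.04  1.64]
tray world [560.4 -57.8] [38.6 90.9] 77.57 bridge corners [[-186.1, 31.6], [-187.4, -59.3], [-148.8, -59.9], [-147.5, 31.0]] ctr [[-167.4  -14.1]]
```

View pics/side_a.png

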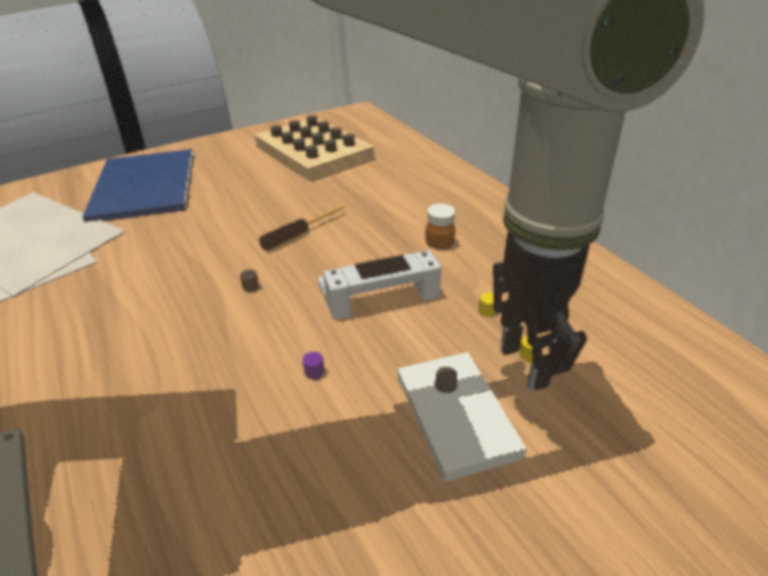

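jog_arm:
  offset:
    - [-1, 0, 10]
    - [-1, 0, 10]
    - [0, 0, 10]
    - [0, 0, 6]
    - [0, 0, 3]
  delta_rot:
    - [-0.2, 0, 1]
    - [0, 0, 0.6]
    - [0, 0, 0]
    - [0, 0, 0]
    - [0, 0, 0]
  jaw: [60, 60, 60, 60, 60]

```text
time: 3.5
tool_pos: [630.5, -128.5, 15.8]
tcp_rot: [-179.1, -0.0, -101.6]
ft_force: [0.0, 0.3, 0.5]
finger_gap: 51.1
```

Run:
```python
from h import *
w=tow([-221,-75])[0];goto(w[0],w[1],2,-101.6)
p=look("b")["side"][0];cv2.imwrite("pics/b_crop.png",cv2.resize(p[190:340,240:440,::-1],None,fx=4,fy=4,interpolation=cv2.INTER_CUBIC))
```

```text
t 3.5 pos [ 630.5 -128.5   15.8] b [[-222.6  -97.1]] rot [-1.7913e+02 -4.0000e-02 -1.0164e+02] gap 51.1 F [0.  0.3 0.5]
tool delta [-1.6 22.3 13.5]
rot [-0.87 -0.04 -0.04]
```

View pics/b_crop.png

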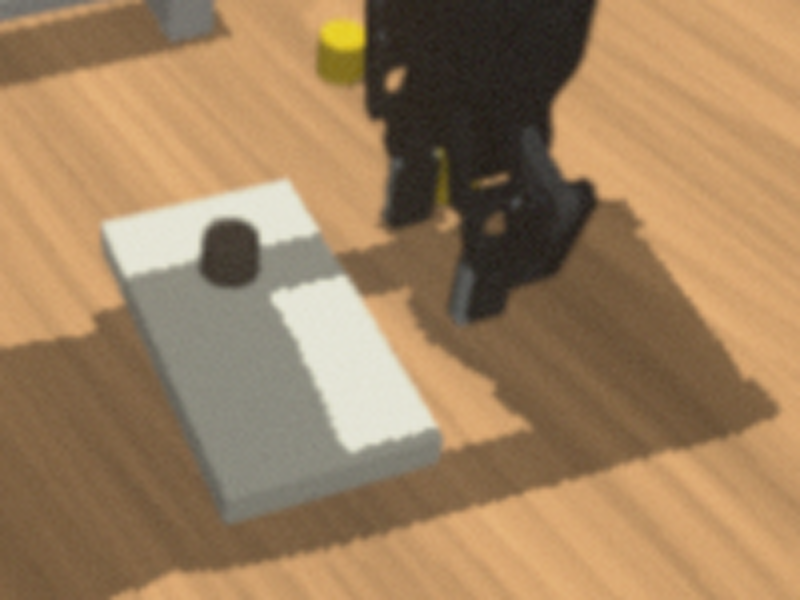

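jog_arm:
  offset:
    - [0, 4, 5]
    - [0, 4, 4]
    - [0, 2, 3]
    - [0, 0, 1]
  delta_rot:
    - [-0.5, 0, 0]
    - [-0.4, 0, 0]
    - [0, 0, 0]
    - [0, 0, 0]
  jaw: [60, 60, 60, 60]

```text
time: 4.0
tool_pos: [620.1, -126.4, 2.4]
tcp_rot: [179.9, -0.0, -101.6]
ft_force: [0.2, 0.7, -0.2]
finger_gap: 51.2
```

Run:
```python
from h import *
w=tow([-221,-70])[0];goto(w[0],w[1],2,-101.6)
p,d=cams.snapshot("side");cv2.imwrite("pics/c_crop.png",cv2.resize(p[190:340,240:440,::-1],None,fx=4,fy=4,interpolation=cv2.INTER_CUBIC))
X=cloud("side",d);
m=(X[...,0]>595)&(X[...,0]<660)&(X[...,1]<-60)&(X[...,1]>-190)&(cv2.cvtColor(p,cv2.COLOR_RGB2GRAY)<70)&(X[...,2]<60)
P=X[m]; print(len(P)); 
q=tob(P); 
for lo,hi in((-280,-222),(-222,-170)):
    k=(q[:,0]>lo)&(q[:,0]<hi); print(np.percentile(P[k][:,2],[0,2,10]),np.percentile(q[k],[2,98],axis=0).round(1).tolist())
```

```text
t 4.0 pos [ 620.1 -126.4    2.4] b [[-222.7  -86.4]] rot [ 1.7990e+02 -4.0000e-02 -1.0164e+02] gap 51.2 F [ 0.2  0.7 -0.2]
tool delta [-1.7 16.4  0.5]
rot [ 0.1  -0.04 -0.04]
443
[-0.04139375 16.25497024 19.48654289] [[-279.5, -94.1], [-250.7, -72.5]]
[-0.42768366  8.11894271 12.77982852] [[-199.1, -97.4], [-176.6, -74.3]]
```

View pics/c_crop.png

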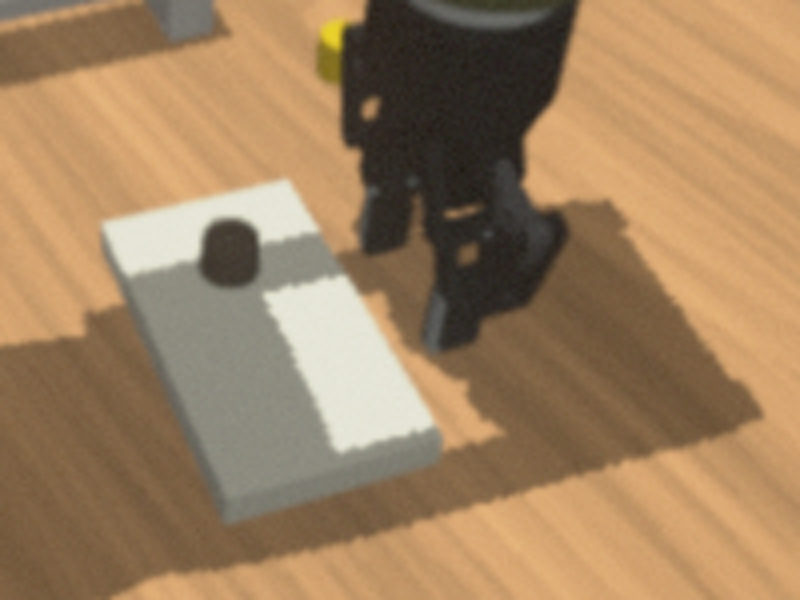

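Run:
```python
from h import *
for x,y in((-248.3,-75.4),(-248.3,-97.4),(-262,-75.4)):
    w=tow([x,y])[0]; print(x,y,[((a-np.array([240,190]))*4).round(0).tolist() for a in proj("side",[[*w,z] for z in(2,8,14)])])
```

```text
-248.3 -75.4 [[415.0, 348.0], [417.0, 339.0], [419.0, 329.0]]
-248.3 -97.4 [[461.0, 334.0], [464.0, 325.0], [466.0, 316.0]]
-262 -75.4 [[431.0, 372.0], [433.0, 363.0], [435.0, 354.0]]
```

jog_arm:
  offset:
    - [0, 2, 2]
    - [0, 2, 1.5]
    - [0, 2, 0.5]
  delta_rot:
    - [0, 0, 0]
    - [0, 0, 0]
    - [0, 0, 0]
  jaw: [60, 60, 60]

```text
time: 4.35
tool_pos: [614.4, -125.3, -1.5]
tcp_rot: [180.0, -0.0, -101.6]
ft_force: [0.4, 0.0, 0.5]
finger_gap: 51.3
```

Run:
```python
from h import *
w=tow([-221,-70])[0];goto(w[0],w[1],-2,-101.6)
p,d=cams.snapshot("side");cv2.imwrite("pics/d_crop.png",cv2.resize(p[190:340,240:440,::-1],None,fx=4,fy=4,interpolation=cv2.INTER_CUBIC))
```

```text
t 4.35 pos [ 614.4 -125.3   -1.5] b [[-222.8  -80.6]] rot [ 1.7996e+02 -4.0000e-02 -1.0164e+02] gap 51.3 F [0.4 0.  0.5]
tool delta [-1.8 10.6  0.5]
rot [ 0.04 -0.04 -0.04]
```

View pics/d_crop.png

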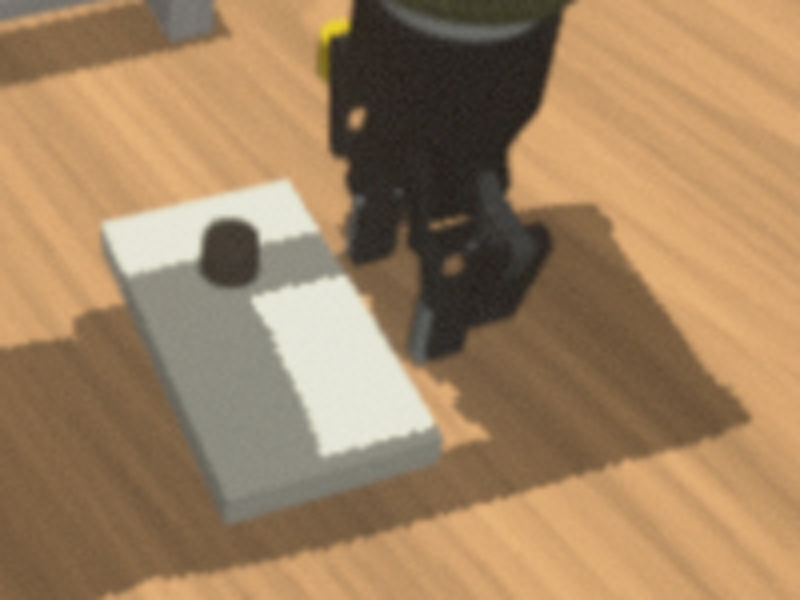

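jog_arm:
  offset:
    - [0, 2, 0]
    - [0, 2, 0]
    - [0, 2, 0]
    - [0, 2, 0]
    - [0, 2, 0]
    - [0, 2, 0]
    - [0, 2, 0]
    - [0, 2, 0]
  delta_rot:
    - [0, 0, 0]
    - [0, 0, 0]
    - [0, 0, 0]
    - [0, 0, 0]
    - [0, 0, 0]
    - [0, 0, 0]
    - [0, 0, 0]
    - [0, 0, 0]
  jaw: [60, 60, 60, 60, 60, 60, 60, 60]

```text
time: 5.2
tool_pos: [598.2, -121.9, -0.8]
tcp_rot: [-179.9, -0.0, -101.6]
ft_force: [1.9, -0.2, -0.4]
finger_gap: 51.1
```

Run:
```python
from h import *
w=tow([-221,-56])[0];goto(w[0],w[1],-2,-101.6)
p,d=cams.snapshot("side");cv2.imwrite("pics/e_crop.png",cv2.resize(p[190:340,240:440,::-1],None,fx=4,fy=4,interpolation=cv2.INTER_CUBIC))
```

```text
t 5.2 pos [ 598.2 -121.9   -0.8] b [[-222.7  -64.1]] rot [-1.7991e+02 -5.0000e-02 -1.0163e+02] gap 51.1 F [ 1.9 -0.2 -0.4]
tool delta [-1.7  8.1  1.1]
rot [-0.09 -0.05 -0.03]
```

View pics/e_crop.png

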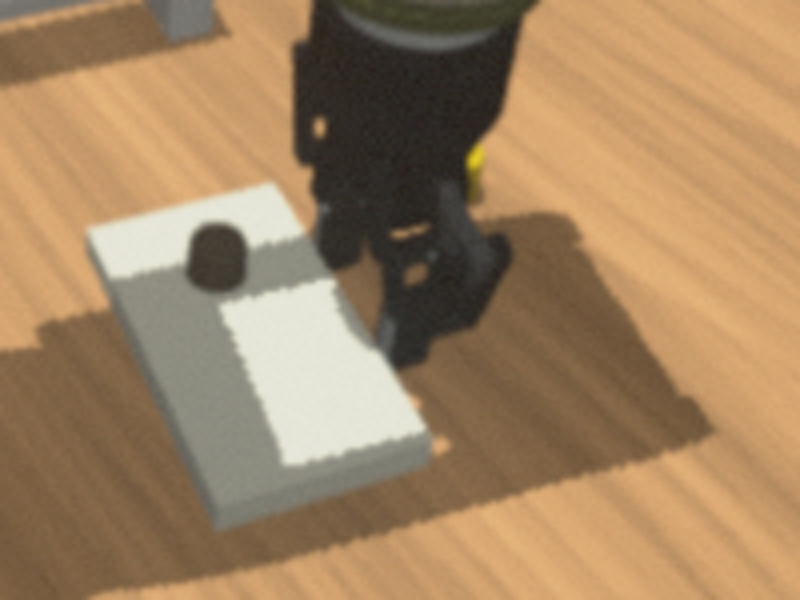

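jog_arm:
  offset:
    - [0, 2, 0.2]
    - [0, 2, 0.2]
    - [0, 2, 0]
    - [0, 2, 0]
    - [0, 0, 0]
    - [0, -5, 0]
    - [0, -10, 0]
    - [0, -10, -10]
    - [0, 0, -40]
    - [0, 0, -40]
    - [0, 0, -40]
    - [0, 0, 0]
  delta_rot:
    - [0, 0, 0]
    - [0, 0, 0]
    - [0, 0, 0]
    - [0, 0, 0]
    - [0, 0, 0]
    - [0, 0, 0]
    - [0, 0, 0]
    - [0, 0, 0]
    - [0, 0, 0]
    - [0, 0, 0]
    - [0, 0, 0]
    - [0, 0, 0]
  jaw: [60, 60, 60, 60, 60, 60, 60, 60, 60, 60, 60, 60]

```text
time: 6.45
tool_pos: [615.6, -125.4, 130.4]
tcp_rot: [179.6, -0.0, -101.6]
ft_force: [1.0, 0.3, 0.9]
finger_gap: 51.2
```

Run:
```python
from h import *
w=tow([-330,0])[0];goto(w[0],w[1],60,-11.6)
```

```text
t 6.45 pos [ 615.6 -125.4  130.4] b [[-222.6  -81.8]] rot [ 1.7964e+02 -2.0000e-02 -1.0164e+02] gap 51.2 F [1.  0.3 0.9]
tool delta [107.5  81.3  70.9]
rot [  0.29   0.26 -90.04]
```

jog_arm:
  offset:
    - [35, 20, 0]
    - [35, 30, 0]
    - [30, 30, 0]
    - [7, 0, 0]
    - [0, 0, 0]
    - [0, 0, 0]
    - [0, 0, 0]
    - [0, 0, 0]
    - [0, 0, 0]
    - [0, 0, 0]
    - [0, 0, 0]
    - [0, 0, 0]
    - [0, 0, 0]
    - [0, 0, 0]
    - [0, 0, 0]
    - [0, 0, 0]
  delta_rot:
    - [0, 0, 0]
    - [0, 0, 0]
    - [0, 0, 0]
    - [0, 0, -8.2]
    - [0, 0, -8.2]
    - [0, 0, -8.2]
    - [0, 0, -8.2]
    - [0, 0, -8.2]
    - [0, 0, -8.2]
    - [0, 0, -8.2]
    - [0, 0, -8.2]
    - [0, 0, -8.2]
    - [0, 0, -8.2]
    - [0, 0, -8]
    - [0, 0, 0]
  jaw: [60, 60, 60, 60, 60, 60, 60, 60, 60, 60, 60, 60, 60, 60, 60, 60]

```text
$.delta_rot: bad value
```

Run:
```python
from h import *
w=tow([-325,0])[0];goto(w[0],w[1],60,-11.6)
p=look("f")["top"][0]
```

```text
t 6.45 pos [ 615.6 -125.4  130.4] b [[-222.6  -81.8]] rot [ 1.7964e+02 -2.0000e-02 -1.0164e+02] gap 51.2 F [1.  0.3 0.9]
tool delta [102.5  81.3  70.9]
rot [  0.29   0.26 -90.04]
```

View pics/top_f.png

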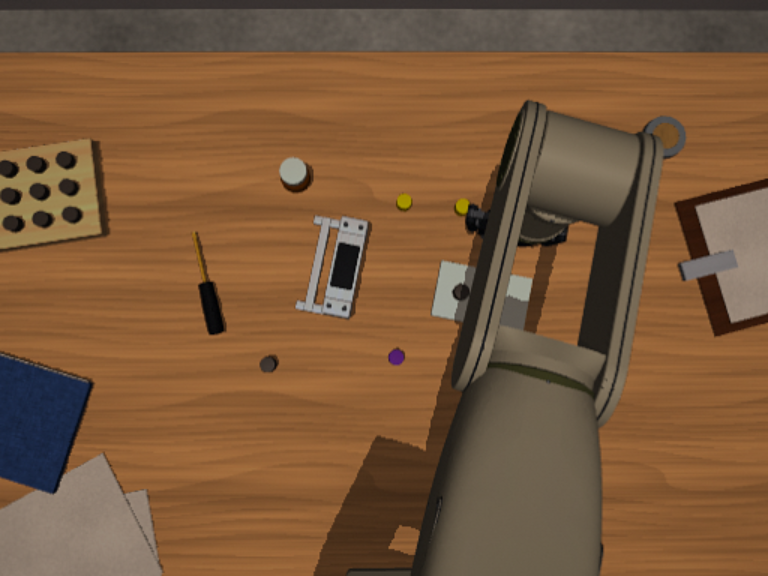

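View pics/side_f.png

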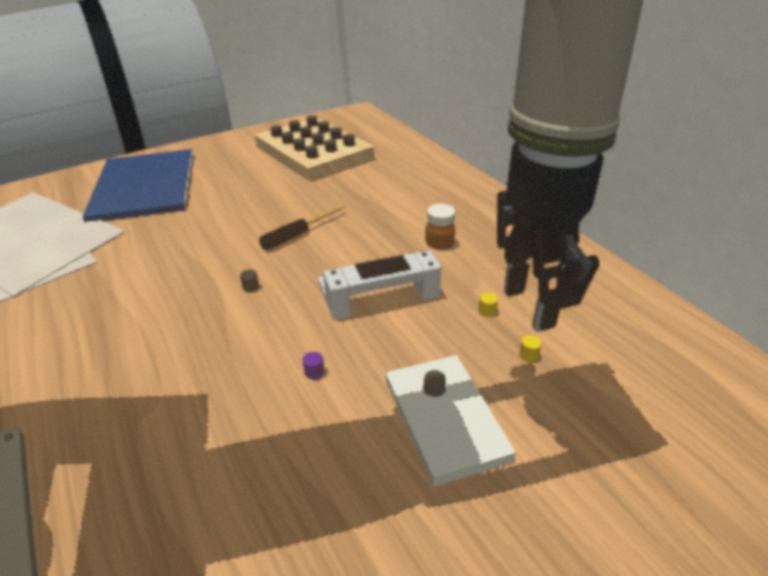

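jog_arm:
  offset:
    - [35, 20, 0]
    - [35, 30, 0]
    - [30, 30, 0]
    - [5, 0, 0]
    - [0, 0, 0]
    - [0, 0, 0]
    - [0, 0, 0]
    - [0, 0, 0]
    - [0, 0, 0]
    - [0, 0, 0]
    - [0, 0, 0]
    - [0, 0, 0]
    - [0, 0, 0]
    - [0, 0, 0]
    - [0, 0, 0]
  delta_rot:
    - [0, 0, 0]
    - [0, 0, 0]
    - [0, 0, 0]
    - [0, 0, -8.2]
    - [0, 0, -8.2]
    - [0, 0, -8.2]
    - [0, 0, -8.2]
    - [0, 0, -8.2]
    - [0, 0, -8.2]
    - [0, 0, -8.2]
    - [0, 0, -8.2]
    - [0, 0, -8.2]
    - [0, 0, -8.2]
    - [0, 0, -8]
    - [0, 0, 0]
  jaw: [60, 60, 60, 60, 60, 60, 60, 60, 60, 60, 60, 60, 60, 60, 60]

```text
time: 8.05
tool_pos: [494.6, -207.1, 94.7]
tcp_rot: [-179.0, 3.5, -8.0]
ft_force: [0.1, 1.0, 0.7]
finger_gap: 51.1
```

Run:
```python
from h import *
w=tow([-325,0])[0];goto(w[0],w[1],60,-11.6)
p=look("g")["top"][0]
tray(p,(250,140,390,240))
```

```text
t 8.05 pos [ 494.6 -207.1   94.7] b [[-326.9   20.3]] rot [-178.99    3.53   -7.97] gap 51.1 F [0.1 1.  0.7]
tool delta [22.5 -0.1 33.4]
rot [-0.9   3.56  3.6 ]
tray world [ 534.9 -107.4] [144.4  90.6] 78.37 bridge corners [[-293.4, 46.2], [-293.4, -44.4], [-149.0, -44.5], [-149.0, 46.1]] ctr [[-221.2    0.9]]
```

View pics/top_g.png

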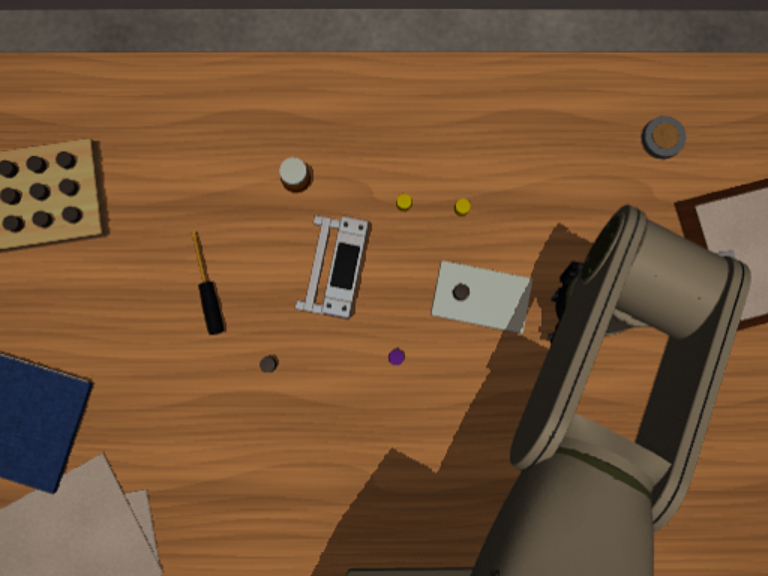

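View pics/side_g.png

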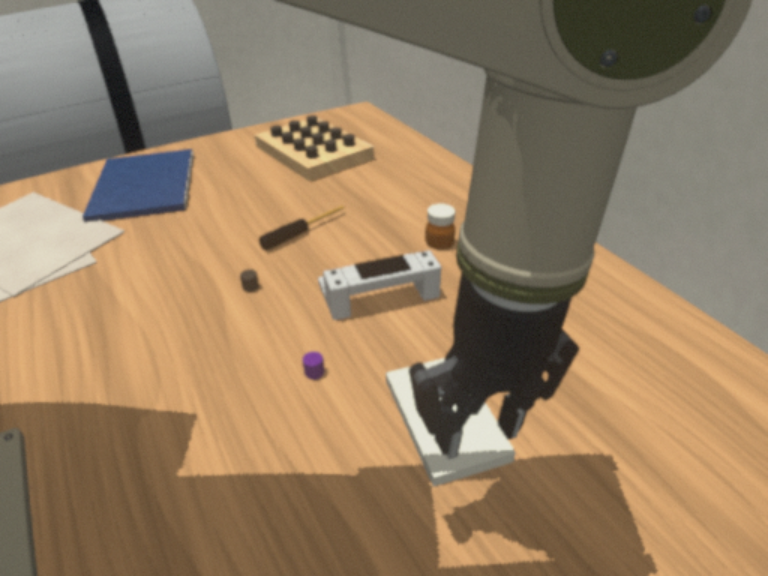

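jog_arm:
  offset:
    - [8, 0, 0]
    - [8, 0, 0]
    - [6, 0, 5]
    - [0, 0, 10]
    - [0, 0, 10]
  delta_rot:
    - [-0.3, 1.8, 1.2]
    - [-0.3, 1.2, 1.2]
    - [-0.3, 0.5, 1]
    - [0, 0, 0]
    - [0, 0, 0]
  jaw: [60, 60, 60, 60, 60]

```text
time: 8.65
tool_pos: [517.7, -211.1, 67.2]
tcp_rot: [179.9, -0.1, -12.7]
ft_force: [-0.2, -0.3, 0.7]
finger_gap: 51.4
```

Run:
```python
from h import *
w=tow([-325,0.5])[0];goto(w[0],w[1],-1.5,-11.6)
```

```text
t 8.65 pos [ 517.7 -211.1   67.2] b [[-326.3   -3.2]] rot [ 1.7994e+02 -7.0000e-02 -1.2670e+01] gap 51.4 F [-0.2 -0.3  0.7]
tool delta [-3.8 -1.3 68.7]
rot [ 0.07 -0.07 -1.07]
```

jog_arm:
  offset:
    - [-2, 0, 15]
    - [-2, 0, 20]
    - [0, 0, 15]
    - [0, 0, 8]
    - [0, 0, 5]
  delta_rot:
    - [0, 0, -0.6]
    - [0, 0, -0.5]
    - [0, 0, 0]
    - [0, 0, 0]
    - [0, 0, 0]
  jaw: [60, 60, 60, 60, 60]

```text
time: 9.15
tool_pos: [510.5, -209.0, -3.6]
tcp_rot: [-180.0, 0.3, -11.4]
ft_force: [-29.8, 14.8, 77.6]
finger_gap: 51.1
```

Run:
```python
from h import *
w=tow([-312,0.5])[0];goto(w[0],w[1],-1.5,-11.6)
```

```text
t 9.15 pos [ 510.5 -209.    -3.6] b [[-325.6    4.3]] rot [-179.98    0.28  -11.43] gap 51.1 F [-29.8  14.8  77.6]
tool delta [  3.8 -13.6  -2.1]
rot [-0.02  0.28  0.17]
```

jog_arm:
  offset:
    - [0, 0, -3]
    - [0, 0, -2]
  delta_rot:
    - [0, 0, 0]
    - [0, 0, 0]
  jaw: [60, 60]

```text
time: 9.35
tool_pos: [510.5, -209.0, 1.3]
tcp_rot: [-180.0, 0.3, -11.4]
ft_force: [0.4, 0.3, -0.1]
finger_gap: 51.4
```

Run:
```python
from h import *
w=tow([-312,0.5])[0];goto(w[0],w[1],2,-11.6)
```

```text
t 9.35 pos [ 510.5 -209.     1.3] b [[-325.6    4.3]] rot [-179.97    0.32  -11.42] gap 51.4 F [ 0.4  0.3 -0.1]
tool delta [  3.9 -13.6  -0.7]
rot [-0.03  0.32  0.18]
```

jog_arm:
  offset:
    - [2, -3, -0.3]
    - [2, -4, -0.2]
    - [0, -4, 0]
    - [0, -2, 0]
    - [0, -1, 0]
    - [0, -1.5, 0]
    - [0, -2, 0]
    - [0, -2, 0]
    - [0, -2, 0]
    - [0, -2, 0]
    - [0, -2, 0]
    - [0, -2, 0]
  delta_rot:
    - [0, 0.3, 0.1]
    - [0, 0, 0]
    - [0, 0, 0]
    - [0, 0, 0]
    - [0, 0, 0]
    - [0, 0, 0]
    - [0, 0, 0]
    - [0, 0, 0]
    - [0, 0, 0]
    - [0, 0, 0]
    - [0, 0, 0]
    - [0, 0, 0]
  jaw: [60, 60, 60, 60, 60, 60, 60, 60, 60, 60, 60, 60]

```text
time: 10.55
tool_pos: [520.9, -182.0, 2.1]
tcp_rot: [179.9, -0.1, -11.5]
ft_force: [-1.1, -1.6, -0.2]
finger_gap: 51.2
```

Run:
```python
from h import *
w=tow([-250,0.5])[0];goto(w[0],w[1],2,-11.6)
p=look("h")["top"][0]
tray(p,(240,140,390,240))
```

```text
t 10.55 pos [ 520.9 -182.     2.1] b [[-297.    -0.5]] rot [ 1.7992e+02 -9.0000e-02 -1.1530e+01] gap 51.2 F [-1.1 -1.6 -0.2]
tool delta [ -0.9 -47.1   0.1]
rot [ 0.08 -0.09  0.07]
tray world [540.  -81.2] [119.   91.1] 78.36 bridge corners [[-254.0, 46.7], [-254.0, -44.4], [-135.0, -44.5], [-135.0, 46.6]] ctr [[-194.5    1.1]]
```

View pics/side_h.png

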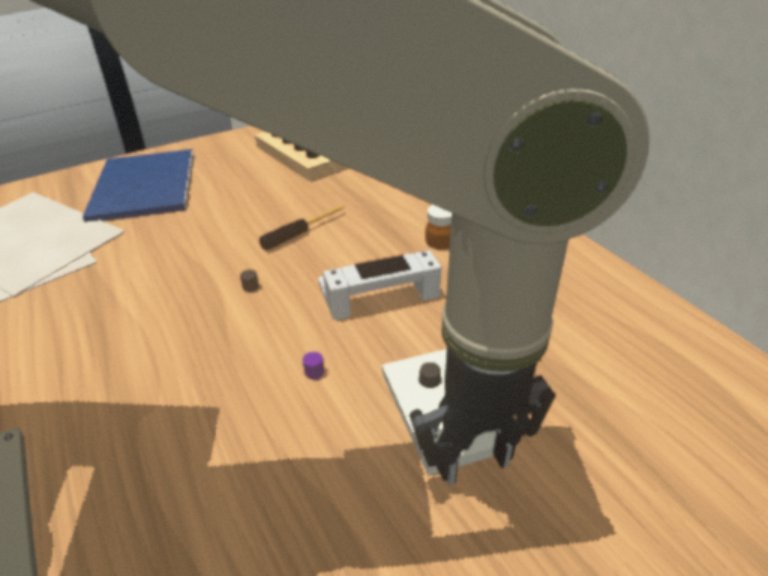

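View pics/top_h.png

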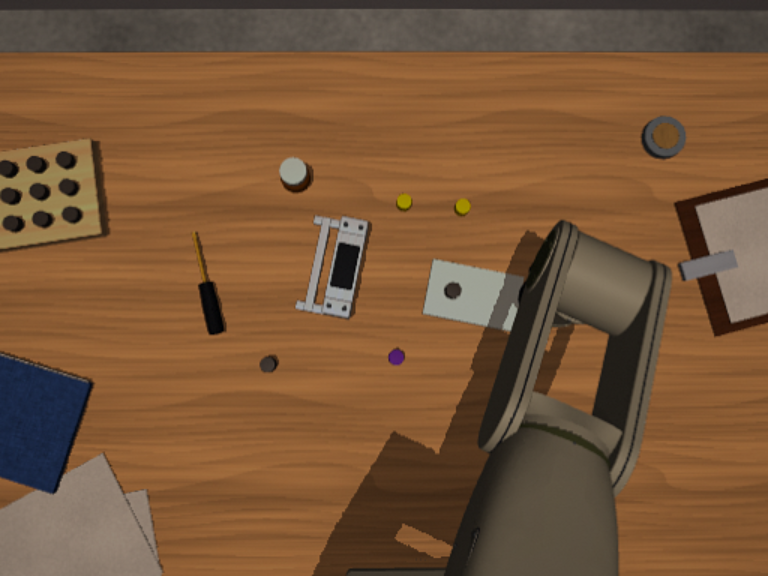

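jog_arm:
  offset:
    - [0, -2, 0]
    - [0, -2.5, 0]
    - [0, -3, 0]
    - [0, -3, 0]
    - [0, -3, 0]
    - [0, -3, 0]
    - [0, -3, 0]
    - [0, -3, 0]
    - [0, -3, 0]
    - [0, -3, 0]
    - [0, -3, 0]
    - [0, -3, 0]
    - [0, -3, 0]
    - [0, -3, 0]
    - [0, -3, 0]
    - [0, -3, 0]
    - [0, -3, 0]
    - [0, -3, 0]
    - [0, -2.5, 0]
    - [0, -2, 0]
  delta_rot:
    - [0, 0, 0]
    - [0, 0, 0]
    - [0, 0, 0]
    - [0, 0, 0]
    - [0, 0, 0]
    - [0, 0, 0]
    - [0, 0, 0]
    - [0, 0, 0]
    - [0, 0, 0]
    - [0, 0, 0]
    - [0, 0, 0]
    - [0, 0, 0]
    - [0, 0, 0]
    - [0, 0, 0]
    - [0, 0, 0]
    - [0, 0, 0]
    - [0, 0, 0]
    - [0, 0, 0]
    - [0, 0, 0]
    - [0, 0, 0]
  jaw: [60, 60, 60, 60, 60, 60, 60, 60, 60, 60, 60, 60, 60, 60, 60, 60, 60, 60, 60, 60]

```text
time: 12.65
tool_pos: [533.3, -121.1, 2.1]
tcp_rot: [179.9, -0.1, -11.5]
ft_force: [-1.0, -1.2, 0.2]
finger_gap: 50.9
```

Run:
```python
from h import *
w=tow([-122,0.5])[0];goto(w[0],w[1],2,-11.6)
p=look("i")["top"][0]
tray(p,(247,140,390,240))
```

```text
t 12.65 pos [ 533.3 -121.1    2.1] b [[-235.    -0.4]] rot [ 1.7991e+02 -8.0000e-02 -1.1520e+01] gap 50.9 F [-1.  -1.2  0.2]
tool delta [  -0.7 -113.    -0. ]
rot [ 0.09 -0.08  0.08]
tray world [552.  -22.5] [123.5  90.7] 78.63 bridge corners [[-196.5, 46.2], [-196.2, -44.5], [-72.6, -44.0], [-73.0, 46.7]] ctr [[-134.6    1.1]]
```

View pics/top_i.png

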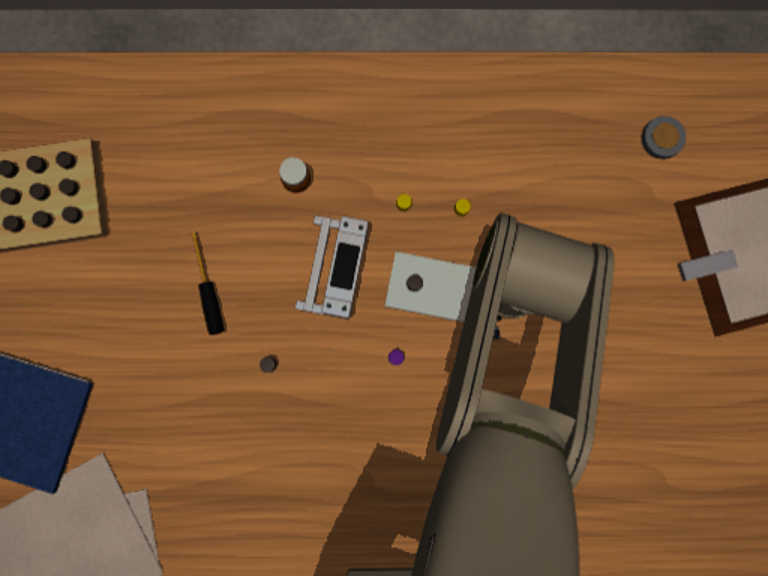

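jog_arm:
  offset:
    - [0, -2, 0]
    - [0, -2.5, 0]
    - [0, -3, 0]
    - [0, -3, 0]
    - [0, -3, 0]
    - [0, -3, 0]
    - [0, -3, 0]
    - [0, -3, 0]
    - [0, -3, 0]
    - [0, -3, 0]
    - [0, -3, 0]
    - [0, -3, 0]
    - [0, -3, 0]
    - [0, -3, 0]
    - [0, -3, 0]
    - [0, -3, 0]
    - [0, -3, 0]
    - [0, -3, 0]
    - [0, -2.5, 0]
    - [0, -2, 0]
  delta_rot:
    - [0, 0, 0]
    - [0, 0, 0]
    - [0, 0, 0]
    - [0, 0, 0]
    - [0, 0, 0]
    - [0, 0, 0]
    - [0, 0, 0]
    - [0, 0, 0]
    - [0, 0, 0]
    - [0, 0, 0]
    - [0, 0, 0]
    - [0, 0, 0]
    - [0, 0, 0]
    - [0, 0, 0]
    - [0, 0, 0]
    - [0, 0, 0]
    - [0, 0, 0]
    - [0, 0, 0]
    - [0, 0, 0]
    - [0, 0, 0]
  jaw: [60, 60, 60, 60, 60, 60, 60, 60, 60, 60, 60, 60, 60, 60, 60, 60, 60, 60, 60, 60]

```text
time: 14.75
tool_pos: [545.6, -60.6, 2.1]
tcp_rot: [179.9, -0.1, -11.5]
ft_force: [0.3, -3.1, 1.8]
finger_gap: 51.1
```

Run:
```python
from h import *
w=tow([-122,0.5])[0];goto(w[0],w[1],2,-11.6)
look("j")
```

```text
t 14.75 pos [545.6 -60.6   2.1] b [[-173.2   -0.2]] rot [ 1.799e+02 -8.000e-02 -1.152e+01] gap 51.1 F [ 0.3 -3.1  1.8]
tool delta [ -0.7 -51.2   0. ]
rot [ 0.1  -0.08  0.08]
```

View pics/top_j.png

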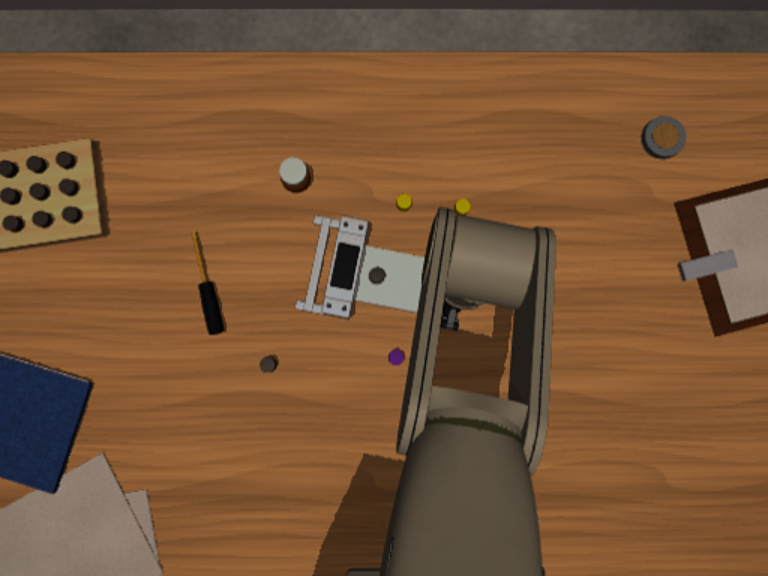

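View pics/side_j.png

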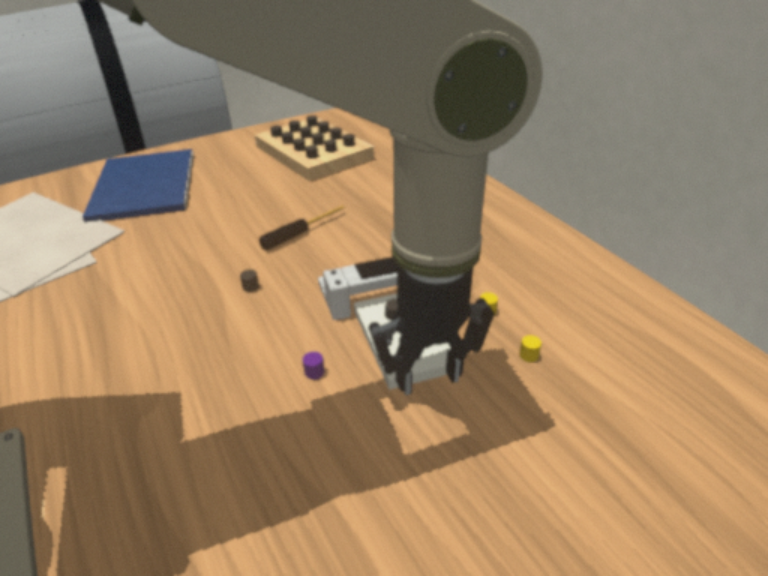

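jog_arm:
  offset:
    - [0, -2, 0]
    - [0, -2.5, 0]
    - [0, -3, 0]
    - [0, -3, 0]
    - [0, -3, 0]
    - [0, -3, 0]
    - [0, -3, 0]
    - [0, -3, 0]
    - [0, -3, 0]
    - [0, -3, 0]
    - [0, -3, 0]
    - [0, -2.5, 0]
    - [0, -2, 0]
    - [0, -2, 0]
  delta_rot:
    - [0, 0, 0]
    - [0, 0, 0]
    - [0, 0, 0]
    - [0, 0, 0]
    - [0, 0, 0]
    - [0, 0, 0]
    - [0, 0, 0]
    - [0, 0, 0]
    - [0, 0, 0]
    - [0, 0, 0]
    - [0, 0, 0]
    - [0, 0, 0]
    - [0, 0, 0]
    - [0, 0, 0]
  jaw: [60, 60, 60, 60, 60, 60, 60, 60, 60, 60, 60, 60, 60, 60]

```text
time: 16.25
tool_pos: [553.7, -20.2, 2.1]
tcp_rot: [179.9, -0.1, -11.5]
ft_force: [-0.3, -2.9, 0.0]
finger_gap: 51.2
```

Run:
```python
from h import *
w=tow([-122,0.5])[0];goto(w[0],w[1],2,-11.6)
p=cams.snapshot("top")[0];cv2.imwrite("pics/k.png",cv2.resize(p[120:240,180:340,::-1],None,fx=5,fy=5,interpolation=cv2.INTER_CUBIC))
```

```text
t 16.25 pos [553.7 -20.2   2.1] b [[-1.32e+02 -1.00e-01]] rot [ 1.799e+02 -7.000e-02 -1.153e+01] gap 51.2 F [-0.3 -2.9  0. ]
tool delta [ -0.6 -10.    0. ]
rot [ 0.1  -0.07  0.07]
```

View pics/k.png

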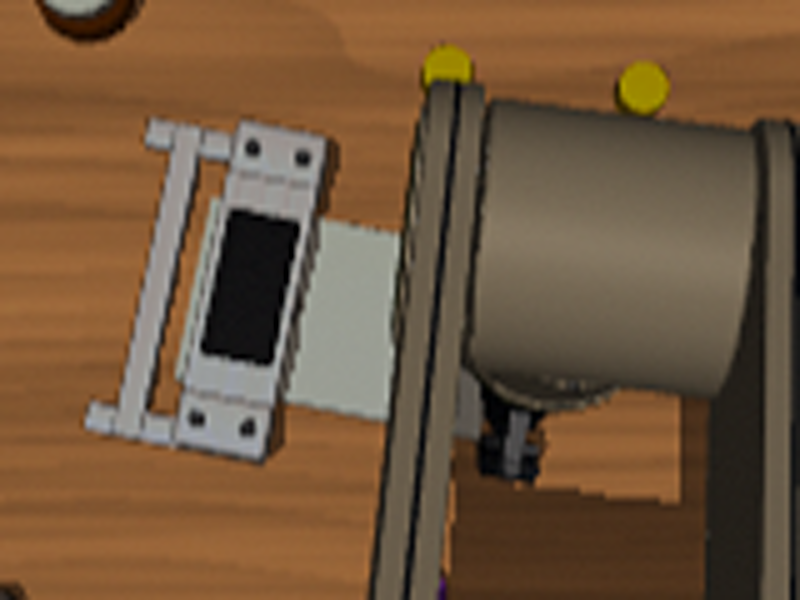

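jog_arm:
  offset:
    - [0, -1.5, 0]
    - [0, -1.5, 0]
    - [0, -1.5, 0]
    - [0, -1, 0]
    - [0, -1, 0]
    - [0, -0.7, 0]
  delta_rot:
    - [0, 0, 0]
    - [0, 0, 0]
    - [0, 0, 0]
    - [0, 0, 0]
    - [0, 0, 0]
    - [0, 0, 0]
  jaw: [60, 60, 60, 60, 60, 60]

```text
time: 16.9
tool_pos: [555.3, -12.5, 2.0]
tcp_rot: [179.9, -0.1, -11.5]
ft_force: [-0.1, -3.1, 1.4]
finger_gap: 50.9
```

jog_arm:
  offset:
    - [0, -0.7, 0]
    - [0, -0.7, 0]
  delta_rot:
    - [0, 0, 0]
    - [0, 0, 0]
  jaw: [60, 60]

```text
time: 17.1
tool_pos: [555.6, -11.1, 2.1]
tcp_rot: [179.9, -0.1, -11.5]
ft_force: [-1.1, -2.8, 1.1]
finger_gap: 51.3
```

jog_arm:
  offset:
    - [0, -0.6, 0]
    - [0, -0.6, 0]
  delta_rot:
    - [0, 0, 0]
    - [0, 0, 0]
  jaw: [60, 60]

```text
time: 17.3
tool_pos: [555.8, -10.0, 2.0]
tcp_rot: [179.9, -0.1, -11.5]
ft_force: [-1.5, -5.7, 1.7]
finger_gap: 51.1
```

Run:
```python
from h import *
w=tow([-122,0.5])[0];goto(w[0],w[1],2,-11.6)
p=cams.snapshot("top")[0];cv2.imwrite("pics/l.png",cv2.resize(p[130:220,190:310,::-1],None,fx=6,fy=6,interpolation=cv2.INTER_CUBIC))
```

```text
t 17.3 pos [555.8 -10.    2. ] b [[-1.216e+02 -1.000e-01]] rot [ 1.7988e+02 -6.0000e-02 -1.1530e+01] gap 51.1 F [-1.5 -5.7  1.7]
tool delta [-0.6  0.4  0. ]
rot [ 0.12 -0.06  0.07]
```

View pics/l.png

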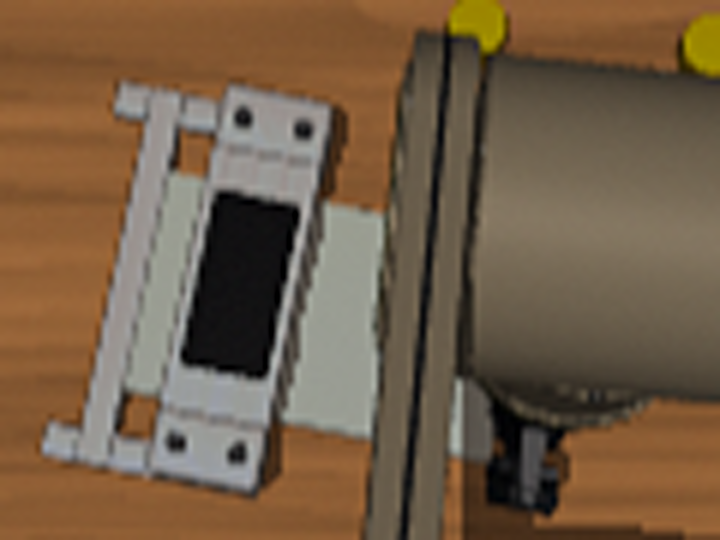

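Force is starting to rise and no gap is visible; I'll press a little further to seat it.

jog_arm:
  offset:
    - [0, -0.6, 0]
    - [0, -0.6, 0]
  delta_rot:
    - [0, 0, 0]
    - [0, 0, 0]
  jaw: [60, 60]

```text
time: 17.55
tool_pos: [555.8, -10.0, 2.1]
tcp_rot: [179.8, -0.1, -11.5]
ft_force: [-1.6, -5.6, 1.6]
finger_gap: 50.9
```

jog_arm:
  offset:
    - [0, -1.5, 0]
    - [0, -1.5, 0]
  delta_rot:
    - [0, 0, 0]
    - [0, 0, 0]
  jaw: [60, 60]

```text
time: 17.75
tool_pos: [555.8, -10.0, 2.1]
tcp_rot: [179.5, -0.0, -11.5]
ft_force: [-2.4, -10.6, 2.8]
finger_gap: 51.1
```

jog_arm:
  offset:
    - [0, 1, 0]
    - [0, 3, 0]
    - [0, 6, 0]
    - [0, 12, 0]
    - [0, 12, 0]
    - [0, 12, -5]
    - [0, 0, -30]
    - [0, 0, -40]
    - [0, 30, -40]
    - [0, 40, -20]
    - [0, 40, 0]
    - [0, 40, 0]
    - [0, 40, 0]
    - [0, 40, 0]
    - [0, 0, 0]
    - [0, 0, 0]
  delta_rot:
    - [0, 0, 0]
    - [0, 0, 0]
    - [0, 0, 0]
    - [0, 0, 0]
    - [0, 0, 0]
    - [0, 0, 0]
    - [0, 0, 0]
    - [0, 0, 0]
    - [0, 0, 0]
    - [0, 0, 0]
    - [0, 0, 0]
    - [0, 0, 0]
    - [0, 0, 0]
    - [0, 0, 0]
    - [0, 0, 0]
    - [0, 0, 0]
  jaw: [60, 60, 60, 60, 60, 60, 60, 60, 60, 60, 60, 60, 60, 60, 60, 60]

```text
time: 19.35
tool_pos: [493.3, -300.2, 149.6]
tcp_rot: [179.4, -0.2, -11.8]
ft_force: [0.6, 0.8, -0.0]
finger_gap: 51.5
```

Run:
```python
from h import *
goto(0,0,0)
o=look("m");p=o["top"][0];cv2.imwrite("pics/m1.png",cv2.resize(p[130:220,190:310,::-1],None,fx=6,fy=6,interpolation=cv2.INTER_CUBIC))
q=o["side"][0];cv2.imwrite("pics/m2.png",cv2.resize(q[150:270,190:350,::-1],None,fx=5,fy=5,interpolation=cv2.INTER_CUBIC))
# visible rear part of tray
rc,bx=rectw("top",traymask(p,(240,140,330,230)),16);print(rc,tob(bx).round(1).tolist())
```

```text
t 19.35 pos [ 493.3 -300.2  149.6] b [[-418.4    2.8]] rot [179.36  -0.25 -11.79] gap 51.5 F [ 0.6  0.8 -0. ]
tool delta [-544.9 -194.7  145.1]
((565.7453002929688, 43.68534469604492), (84.72865295410156, 90.20115661621094), 78.40099334716797) [[-109.4, 46.1], [-109.3, -44.1], [-24.6, -44.1], [-24.6, 46.1]]
```

View pics/m1.png

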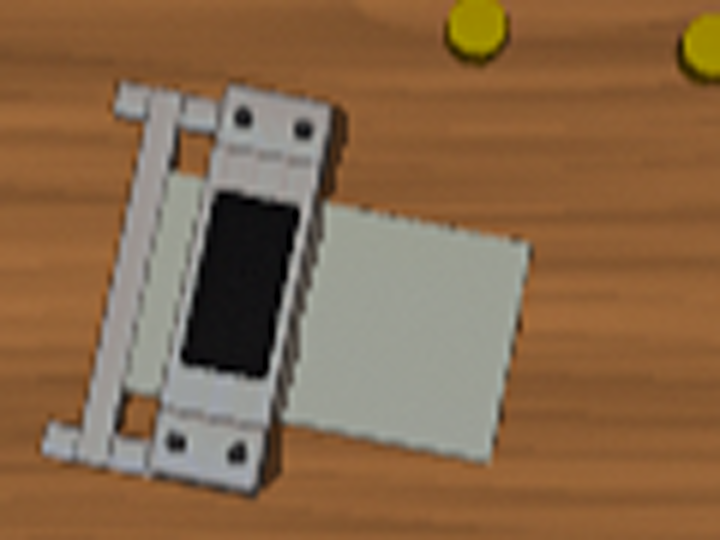

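View pics/m2.png

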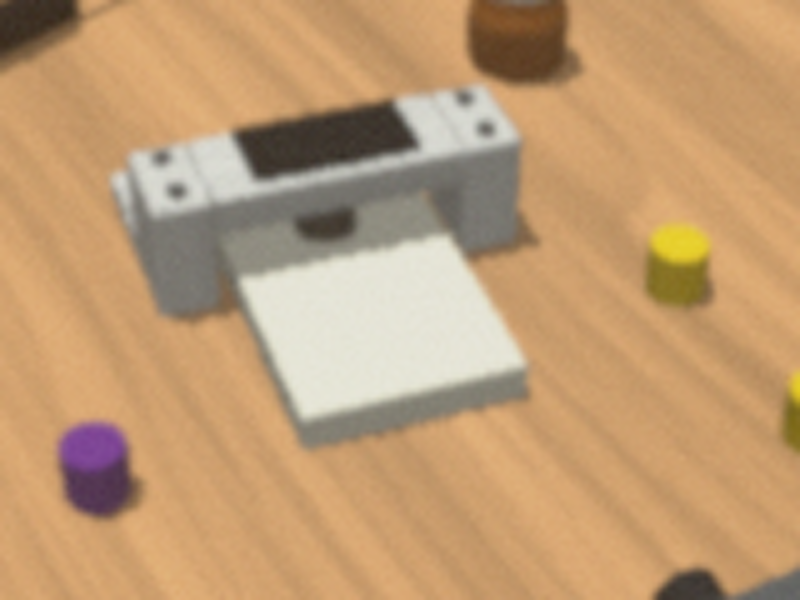

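View pics/top_m.png

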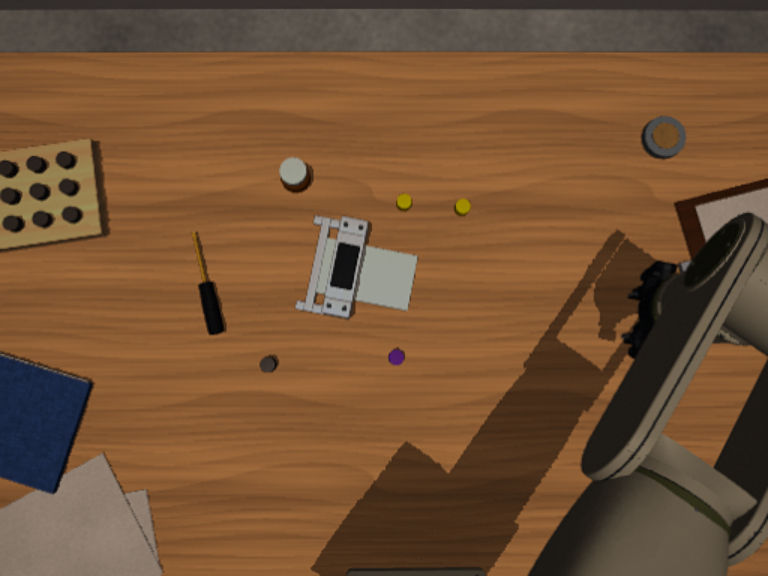

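```bash
python3 -c "
from bench import r
print(r.hand_in())"
```

```text
the job is handed in; nothing more can be done
None
```

The tray is home: its front edge sits square against the stop bar, with the core standing in its pocket under the crossbar. I handed the job in at about 19.5 s.

**What I did:** I first pushed the tray's long side with the open fingertips, shifting it about 14 mm onto the bridge's centre line and squaring it up. I then pushed its rear end with both fingertips until it met the stop. There it stopped moving and the push force rose to about 11 N. After that I backed the hand straight out and lifted it clear.

**Last checks:**
- **Tray position:** the visible rear edge measured at bridge x = -109.4 mm (-110 expected), with no visible gap at the stop bar.
- **Alignment:** the tray's heading matched the bridge to within about 0.1° and it sat about 1 mm off the centre line.
- **Core:** the side view shows it upright in the pocket under the crossbar.
- **Other things on the bench:** the spare core, jar, screwdriver and the purple and yellow look-alikes appear where they started.
- **Robot:** the hand is clear, with no force reading.

**What went wrong:** while lowering the hand behind the tray, the fingertips briefly pressed on the bare bench with a wrist force of about 78 N vertically (84 N in all). That is under the 120 N wrist limit, and I lifted off at once. The hand was about 15 mm behind the tray at the time, and the tray did not move. If a bench touch by the fingertips counts as a gripper-body press, it would be over the 40 N limit.

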